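# Turn the divider of a colour-vision test binder

### The arm

A 7-joint arm with a two-finger parallel gripper is mounted at the origin on the work surface. World frame = base frame: x ahead of the robot, y to its left, z up, the work surface at z = 0. Lengths are in mm, angles in rad, forces in N, time in s.
With the tool pointing down it reaches from about 350 to 900 mm from the base axis. Payload 7.2 kg.
Tool frame: the origin (TCP) lies where the fingers leave the gripper's body, on its centre line; the fingertips stand 73 mm ahead of it and the grasp point (between the pads) lies 54 mm ahead of it (robot.tcp_to_grasp is the distance from the TCP to the grasp point, in mm); z points along the fingers, x is the direction in which the jaws open and shut, and the axes are right-handed (so a half turn about z gives the same grasp; the last joint's range is limited). The gripper opens to 85 mm and grips with 20 to 120 N. Pads are 22 mm wide; open, the fingers measure 114 mm over their backs; the gripper's body (76 mm by 85 mm) begins 54 mm behind the grasp point. The pads swing forward as they close: fully open they stand 13 mm farther back than shut.
Start: joints at [-1.248, 0.411, -0.013, 1.596, 0.006, 1.134, -0.082], TCP at [238.089, 577.875, 303.897] pointing down, gripper open.
Joint ranges: [-2.95, 2.95], [-0.29, 1.99], [-1.47, 1.44], [0.14, 2.54], [-1.03, 4.17], [0.13, 1.85], [-2.86, 2.86]. Speed limits (rad/s): [2.39, 2.39, 3.01, 3.01, 3.14, 3.14, 3.14].

### API

Orientations are given as a unit quaternion [x, y, z, w].
In Python, from bench import status, viewer, order, robot gives the robot as it stands. The module is installed in compiled form; this text tells all that it offers.
- The arm moves only by the shell command python3 -m crank 'ROWS' [OPENING]. ROWS is text: rows parted by semicolons, each of 6 numbers parted by spaces: the shift along the world's x, y, z in cm, then the turn, a rotation vector about the world's x, y, z in degrees. In form: x y z ax ay az; .... A call has 1 to 10 rows; each row is the pose to reach, as a shift and turn from the pose measured when the call began; what a row does not reach only later rows make up. A row lasts 1/12 s, in which the tool goes at most 41.7 mm and 7.16 degrees, less where a joint would pass 70% of its speed; a pose out of reach is approached as far as the arm can. A call with a gripper value outside its range is refused whole. OPENING is the opening, from 0 (shut) to 1 (fully open), set as the call begins (- or left out, the last holds). The fingers move at their own pace and stop on an object; the grip force is fixed at half the most. Time passes only in rows, so rows that repeat a pose let the fingers close. It gives the time, the measured TCP pose, the force and the opening at its end, in the units of the state.
- status.state(): the state, without advancing time (a new reading comes with each control period).
- viewer.camera(name): name is "scene" or "side" or "wrist"; returns a dict with "img" (480x640x3 uint8, red, green, blue), "fov_y" (degrees; the focal length in pixels is half the picture's height over the tangent of half this angle, whatever the lens; pixels are square), "cx", "cy" (the principal point, pixels), "dist_coeffs" ([k1, k2, p1, p2, k3] as OpenCV has them; the pictures are not rectified), "pose" (4x4, takes a point from camera to world coordinates); the wrist camera has in their place "mount" (4x4, takes a point from camera to tool coordinates, whose origin is the TCP and whose axes are the tool frame's). Camera axes: x right, y down, z forward; pixel columns grow to the right and rows downward; lengths in mm; the calibration is good to about 2 mm. A picture is of the moment at which its call begins: read the wrist's pose just before it. There is no depth.
- order.job_done(): hands the job in, once; it reports no verdict.
The state is a dict: "time": time; "joint_pos": joint angles; "joint_vel": joint speeds; "effort": joint torques, N m; "position": TCP position; "tool_rot": TCP orientation; "contact_force": force on the tool from outside, world axes, zero at the start; "torque": the same for the moment, N m; "opening": opening from 0.0 (shut) to 1.0 (fully open).
Only numpy, scipy, OpenCV 4.12 (cv2) and the standard library are available. Lean on these libraries where they do the work, as an engineer would, in place of code of your own. Each camera call takes 0.05 s, during which the arm holds its last target.

### The job

The colour-vision test binder lies open with its stiff tabbed divider on the robot's right. Push the divider up with the fingertips and turn it over the ring spine, then press it gently flat on the stack on the other side, so that the dot plate under it is uncovered. Only push it: do not pinch the divider, lift or drag the binder, touch the printed dots, or disturb the things standing around, and take the hand away at the end.

Things in the scene. Friction and masses are not known exactly. Their poses are not given: they have to be found in the camera images.
- binder: Open ring binder of dark plates, loose, about 1.8 kg, slides if pushed hard. Origin: middle of its underside, on the table. x along the spine (away from the robot at yaw 0), y across it to the robot's left, z up. Cover boards 226 mm long, reaching 162 mm to each side of the spine; plate stacks 210 mm long, reaching 158 mm, 40 mm high on the left (+y), 38.5 mm on the right; wire rings 47 mm high.
- divider (a joint): Angle of the rigid off-white divider about the spine: 0 flat on the right-hand (-y) stack, pi/2 upright, pi flat on the left-hand (+y) stack; starts at 0 to 0.3. Panel 4 mm thick, 0.14 kg, 214 mm along the spine, 9 to 160 mm from the hinge line. Stiff binding: it stays at any angle it is left, does not fall by itself and must be pushed all the way down; about 2 N at the tab turns it.
- spine (a point): Middle of the divider's hinge line, which runs along the binder's x axis 42 mm above the table, in the divider's mid-thickness. Its axes are the binder's.
- tab (a point): Middle of the outer edge of the divider's tab, mid-thickness; 190 mm from the hinge line, 45 mm from mid-spine towards binder +x. Tab 60 mm wide along the spine, 4 mm thick, 30 mm beyond the panel and 28 mm beyond the cover: at joint 0 the space under it is 40 mm high. Axes turn with the divider: x along the spine, -y from hinge to tab, z the face that is up at joint 0.
- panel (a point): Middle of the divider's panel, in mid-thickness, 84.5 mm from the hinge line. Same axes as tab.
- dots (a point): Centre of the printed dot disc, 124 mm across, on top of the right-hand stack, 84.5 mm from the spine towards binder -y, 39.5 mm above the table; the divider covers it at the start. The fingers must not touch it.
- sanitizer: Bystander: pump bottle, 74 mm across, 183 mm high, standing. Origin: centre of its underside.
- drops: Bystander: white eye-drop bottle, 25 mm across, 67 mm high, standing. Origin: centre of its underside.
- penlight: Bystander: aluminium examination penlight, 131 mm long (its x axis), 16 mm thick, lying. Origin: under its middle.
- occluder: Bystander: black eye occluder, a paddle 237 mm long (its x axis) with a disc 84 mm across, lying flat, 11 mm high. Origin: on the table under its handle, 85 mm from the disc's centre.
- triallens: Bystander: trial lens in a dark metal rim 38 mm across with a small handle, lying, 5 mm high. Origin: centre of its underside.
- prismbar: Bystander: clear stepped prism bar, 212 (its x axis) x 36 x 17 mm, lying. Origin: centre of its underside.
- jar: Bystander: steel lidded jar, 66 mm across, 94 mm high, standing. Origin: centre of its underside.

How it is judged (in metres and radians):
On the way:
1. the divider has been swung up past upright (value of joint divider above 1.65 rad), for 0.1 s.
At the end, for the whole second after the job is handed in: The divider lies flat on the left-hand stack (joint above 3.05 rad, that is within 5 degrees of flat) and is at rest; the binder lies flat and at rest within 30 mm of where it was (value of joint divider above 3.05 rad and velocity of joint divider below 0.05 rad/s and distance of binder from where it was at the start of the episode below 0.03 m and angle between binder's own z axis and vertical below 0.03 rad and linear speed of binder below 0.01 m/s); the robot touches nothing.
It fails at once if the divider is pinched or pressed with more than 40 N (contact force between any of the fingers, the arm and divider above 40 N).
It fails at once if the binder is lifted (10 mm), tipped or dragged (40 mm) (height (world z) of binder above 0.01 m or angle between binder's own z axis and vertical above 0.12 rad or distance of binder from where it was at the start of the episode above 0.04 m).
It fails at once if the hand touches the printed dots (contact force between any of the fingers, the arm and binder_c6 above 0.3 N).
It fails at once if a bystander is moved by more than 25 mm (distance of any of sanitizer, drops, penlight, occluder, triallens, prismbar, jar from where it was at the start of the episode above 0.025 m).
It fails at once if a standing bottle or jar is tipped over (angle between any of sanitizer, drops, jar's own z axis and vertical above 0.5 rad).
It also fails if it takes over 48 s, if anything falls off the work surface, if the arm or the gripper's body presses on something with over 40 N, if the wrist force passes 120 N, or if a joint passes its speed limit or range.

## Working session

There is one attempt and no reset: what is moved stays moved. The work goes in short steps, Python scripts to look and compute and a shell command to move; the robot and the scene stay as the last step left them, time stands still between calls to the robot, and variables do not carry over. Pictures are saved under pics/ and viewed, and the job is handed in when it is done.

```bash
mkdir -p pics; ls; python3 - <<'E'
from bench import status, viewer, order, robot
import cv2
s=status.state()
for k,v in s.items(): print(k,v)
for n in ["scene","side","wrist"]:
    c=viewer.camera(n); print(n,c["fov_y"],c["cx"],c["cy"],c["dist_coeffs"],c.get("pose",c.get("mount")))
    cv2.imwrite(f"pics/{n}0.png",c["img"][:,:,::-1])
E
```

```text
pics
time 0.0
joint_pos [-1.24821416  0.41191163 -0.01272437  1.59702872  0.00556586  1.13428187
 -0.08220114]
joint_vel [-1.88757117e-04 -2.05046386e-03  4.70652950e-04 -9.32765609e-04
  8.33016560e-04  4.51339447e-06 -1.02621964e-03]
effort [-1.02185695e-05 -6.00624490e+01  6.82140067e-01 -2.99403119e+01
  1.37950995e-02  1.04839518e-02  1.32885685e-05]
position [237.94542652 577.53576834 303.05185859]
tool_rot [ 8.30930833e-01  5.56375157e-01 -6.40348603e-04  4.75100647e-04]
contact_force [ 0.28829979 -0.32750825 -0.64192724]
torque [-0.02598314 -0.03444558 -0.05499727]
opening 0.9979246149700624
scene 51.805888825939164 320.53260779012413 238.09543277228744 [-0.09893822  0.          0.          0.          0.        ] [[ 6.78412375e-01  6.15646774e-01 -4.00918569e-01  9.62931704e+02]
 [ 7.34641014e-01 -5.74179910e-01  3.61413906e-01 -3.59024782e+02]
 [-7.69608227e-03 -5.39718891e-01 -8.41810127e-01  9.52486016e+02]
 [ 0.00000000e+00  0.00000000e+00  0.00000000e+00  1.00000000e+00]]
side 57.67231558025306 329.63678071411135 241.16048894146843 [0.00870288 0.         0.         0.         0.        ] [[ 9.97672002e-01 -5.33661768e-02  4.24573619e-02  5.15853672e+02]
 [-6.81817043e-02 -7.92931080e-01  6.05484564e-01 -4.50128499e+02]
 [ 1.35336553e-03 -6.06969812e-01 -7.94723735e-01  6.85861700e+02]
 [ 0.00000000e+00  0.00000000e+00  0.00000000e+00  1.00000000e+00]]
wrist 60.44854705856541 317.6085019390324 238.54588652138668 [0.03362455 0.         0.         0.         0.        ] [[ 9.99999686e-01  6.78592657e-04  4.10397690e-04 -1.43752599e+00]
 [-7.64456840e-04  9.62527984e-01  2.71181295e-01 -6.77486360e+01]
 [-2.10997625e-04 -2.71181523e-01  9.62528201e-01 -7.03544785e+01]
 [ 0.00000000e+00  0.00000000e+00  0.00000000e+00  1.00000000e+00]]
```

View pics/scene0.png

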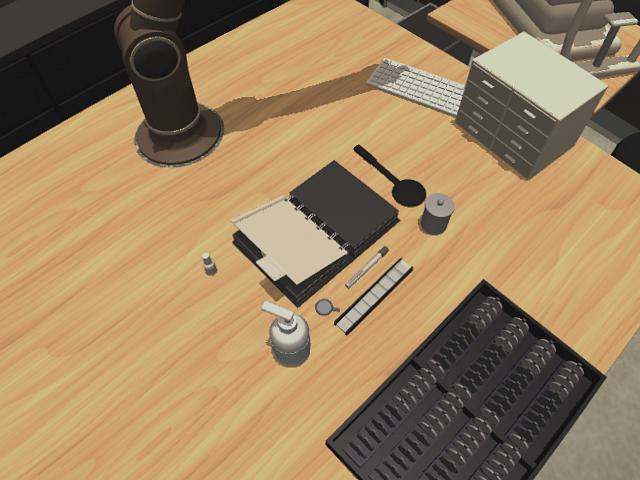

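View pics/side0.png

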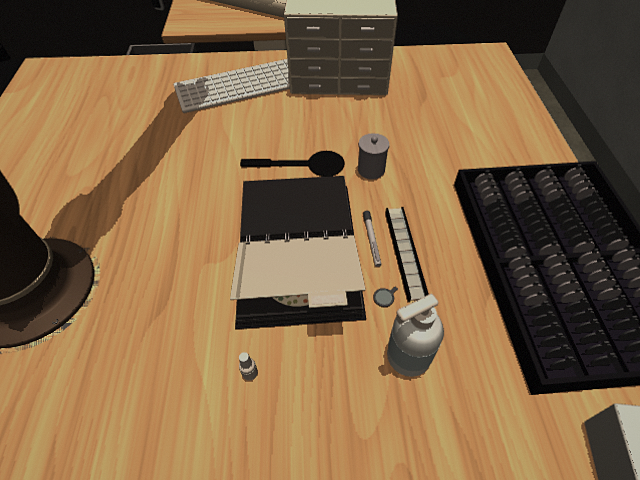

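View pics/wrist0.png

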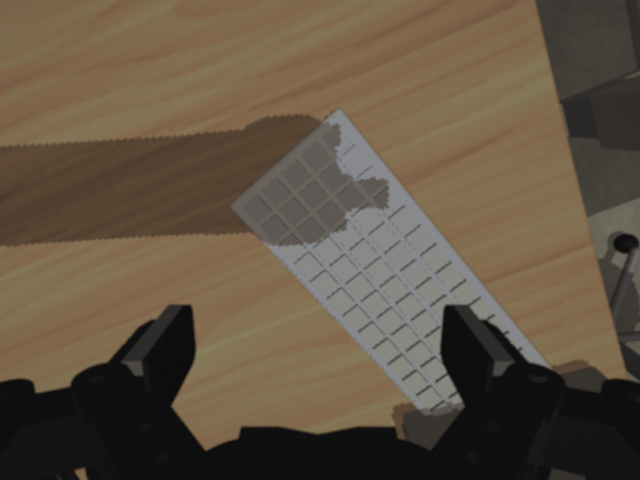

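```bash
cat > h.py <<'E'
import numpy as np, cv2
from bench import status, viewer, order, robot
from scipy.spatial.transform import Rotation as R
def K(c):
    f=240/np.tan(np.radians(c["fov_y"]/2)); return np.array([[f,0,c["cx"]],[0,f,c["cy"]],[0,0,1]])
def pose(c,s=None):
    if "pose" in c: return np.array(c["pose"])
    T=np.eye(4);T[:3,:3]=R.from_quat(s["tool_rot"]).as_matrix();T[:3,3]=s["position"];return T@np.array(c["mount"])
def ray(c,uv,s=None):
    p=cv2.undistortPoints(np.array([[uv]],float),K(c),np.array(c["dist_coeffs"]))[0,0]
    T=pose(c,s);return T[:3,3],T[:3,:3]@np.array([p[0],p[1],1])
def onz(c,uv,z,s=None):
    o,d=ray(c,uv,s);return o+d*(z-o[2])/d[2]
def tri(rs):
    A=0;b=0
    for o,d in rs:
        d=d/np.linalg.norm(d);M=np.eye(3)-np.outer(d,d);A=A+M;b=b+M@o
    p=np.linalg.solve(A,b);return p,[np.linalg.norm((np.eye(3)-np.outer(d,d)/(d@d))@(p-o)) for o,d in rs]
def proj(c,P,s=None):
    T=np.linalg.inv(pose(c,s));r=cv2.Rodrigues(T[:3,:3])[0]
    return cv2.projectPoints(np.array(P,float).reshape(-1,3),r,T[:3,3],K(c),np.array(c["dist_coeffs"]))[0][:,0]
def crop(c,x0,y0,w,h,k,name):
    cv2.imwrite("pics/"+name,cv2.resize(c["img"][y0:y0+h,x0:x0+w,::-1],None,fx=k,fy=k,interpolation=cv2.INTER_CUBIC))
E
python3 - <<'E'
from h import *
crop(viewer.camera("scene"),220,150,200,150,4,"s1.png")
crop(viewer.camera("side"),220,165,180,135+45,4 if 0 else 3.3,"d1.png")
E
```

```text
(no output)
```

View pics/s1.png

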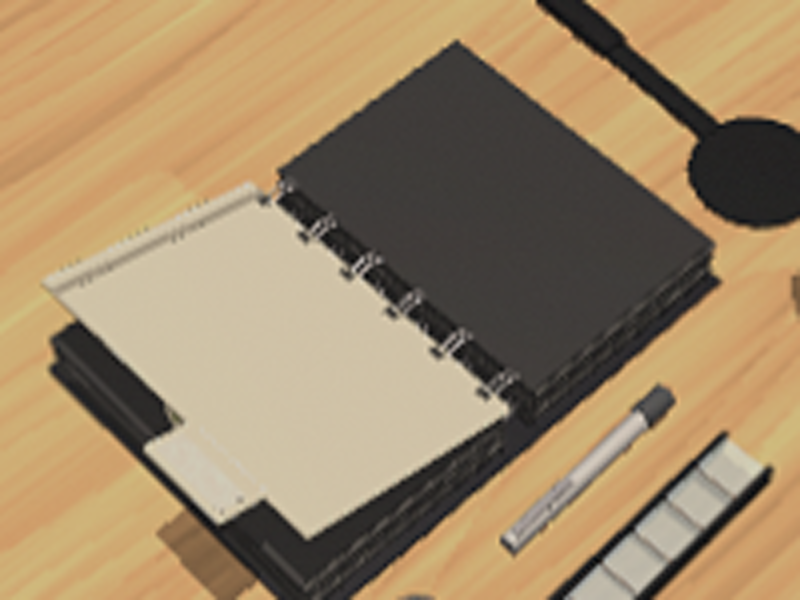

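View pics/d1.png

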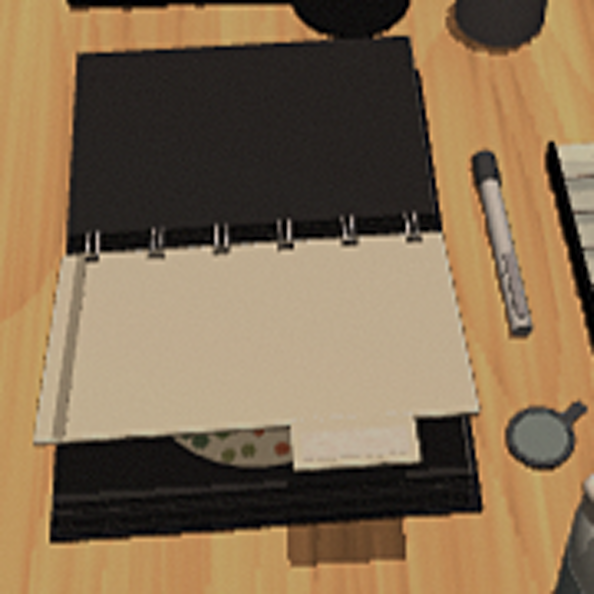

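```bash
cat > m.py <<'E'
from h import *
S=viewer.camera("scene");D=viewer.camera("side")
pr=lambda n,p:print(n,np.round(p,1))
for n,a,b in [("farL",(334.25,160.5),(243.6,182)),("nearL",(290,192.5),(241.2,236.2)),("farR",(398.2,210.7),(344.2,176.5)),("nearR",(352.5,248.75),(352.4,231))]:
    pr(n,onz(S,a,40));pr(n,onz(D,b,40))
for n,a,b in [("panL",(230.5,220.75),(230.9,298.9)),("panR",(297.5,284.5),(364.5,290.2)),("tabL",(257,261.75),(309.1,307.4)),("tabR",(274.5,280.75),(347.3,305.3))]:
    p,e=tri([ray(S,a),ray(D,b)]);pr(n,p);pr(' err',e)
pr("drops",onz(D,(249,376),0));pr("drops",onz(S,(210,272),0))
pr("san",onz(D,(411,365),0));pr("san",onz(S,(291,355),0))
pr("pen",onz(D,(372,238),10))
pr("lens",onz(D,(384,297),4))
pr("occ disc",onz(D,(326,163),10)); pr("jar",onz(D,(373,172),0))
E
python3 m.py
```

```text
farL [385.7 210.2  40. ]
farL [382.5 208.3  40. ]
nearL [386.8  66.4  40. ]
nearL [385.3  64.8  40. ]
farR [594.5 212.4  40. ]
farR [592.6 210.5  40. ]
nearR [595.6  64.7  40. ]
nearR [595.1  63.3  40. ]
panL [385.8 -97.5  86.2]
 err [0.8 0.8]
panR [597.2 -92.4  81.7]
 err [0. 0.]
tabL [ 507.1 -121.7   90.4]
 err [0.7 0.7]
tabR [ 565.9 -124.3   94.2]
 err [0.5 0.5]
drops [ 405.3 -189.7    0. ]
drops [ 408.1 -189.     0. ]
san [ 667.2 -189.2    0. ]
san [ 673.  -181.6    0. ]
pen [635.4  67.   10. ]
lens [640.9 -62.8   4. ]
occ disc [558.9 287.1  10. ]
jar [663.3 261.4   0. ]
```

```bash
python3 -m crank '1.3 -3.8 0.5 0 0 -6.7; 2.6 -7.6 1 0 0 -13.4; 3.9 -11.4 1.5 0 0 -20; 5.2 -15.2 2 0 0 -27; 6.5 -19 2.5 0 0 -33.5; 7.8 -22.8 3 0 0 -40; 9.1 -26.6 3.5 0 0 -47; 10.4 -30.4 4 0 0 -53.6; 11.7 -34.2 4.5 0 0 -60; 13 -38 5 0 0 -67' 0; python3 -c "
from h import *
print(status.state()['joint_pos'])
for n in (('scene',(264,306)),('side',(400,316))): print(onz(viewer.camera(n[0]),n[1],175))"
```

```text
time: 1.18
position: [368.2, 195.8, 354.2]
tool_rot: [1.0, 0.003, 0.0, -0.0]
contact_force: [0.3, 0.4, 0.7]
opening: -0.003
[-0.93950991 -0.01647288  0.33448271  2.00848516  0.00516223  1.14811133
 -0.60185409]
[ 628.34048008 -190.8744086   175.        ]
[ 626.28661613 -189.53492054  175.        ]
```

```bash
python3 -m crank '1.7 -3.8 0 0 0 0; 3.4 -7.6 0 0 0 0; 5.1 -11.4 0 0 0 0; 6.8 -15.2 0 0 0 0; 8.5 -19 0 0 0 0; 10.2 -22.8 0 0 0 0; 11.9 -26.6 0 0 0 0; 13.6 -30.4 0 0 0 0; 15.3 -34.2 0 0 0 0; 16.8 -38 0 0 0 0'; python3 -m crank '0 -1 0 6 0 0; 0 -2 0 12 0 0; 0 -3 0 18 0 0; 0 -4 0 24 0 0; 0 -4 0 30 0 0; 0 -4 0 36 0 0; 0 -4 0 42 0 0; 0 -4 0 48 0 0'; python3 -c "
from h import *
s=status.state()
print(s['joint_pos'],R.from_quat(s['tool_rot']).as_matrix())"
```

```text
time: 2.12
position: [537.4, -184.4, 354.8]
tool_rot: [1.0, 0.0, 0.001, -0.0]
contact_force: [1.6, 0.7, 0.5]
opening: 0.0
time: 2.78
position: [537.8, -224.7, 354.9]
tool_rot: [0.912, 0.0, 0.002, -0.409]
contact_force: [0.0, -0.4, -0.2]
opening: -0.001
[ 0.26016433  0.5995949   0.54551481  1.49731348 -0.85177681  1.80868546
  0.92264282] [[ 0.99999514  0.0013301   0.00281876]
 [-0.00122176 -0.66471144  0.7470992 ]
 [ 0.00286737 -0.74709901 -0.66470658]]
```

```bash
python3 -m crank '0 0.5 -3.5 0 0 0; 0 1 -7 0 0 0; 0 1.5 -10.5 0 0 0; 0 2 -14 0 0 0; 0 2 -17 0 0 0; 0 2 -20 0 0 0; 0 2 -22 0 0 0;0 2 -24 0 0 0;0 2 -24 0 0 0'; python3 - <<'E'
from h import *
s=status.state()
M=R.from_quat(s['tool_rot']).as_matrix()
print(s['joint_pos'],M[:,2],s['position']+73*M[:,2])
crop(viewer.camera("scene"),200,150,200,150,4,"s2.png")
crop(viewer.camera("side"),200,165,240,180,3.3,"d2.png")
E
```

```text
time: 3.53
position: [536.7, -203.2, 110.8]
tool_rot: [0.912, -0.0, -0.001, -0.411]
contact_force: [-0.9, 0.6, 0.9]
opening: -0.0
[ 0.28542984  0.87356797  0.45289321  1.66466688 -0.94539305  1.49536833
  1.19977693] [-0.00135082  0.74870745 -0.66289919] [ 536.59029755 -148.56335174   62.45483505]
```

View pics/s2.png

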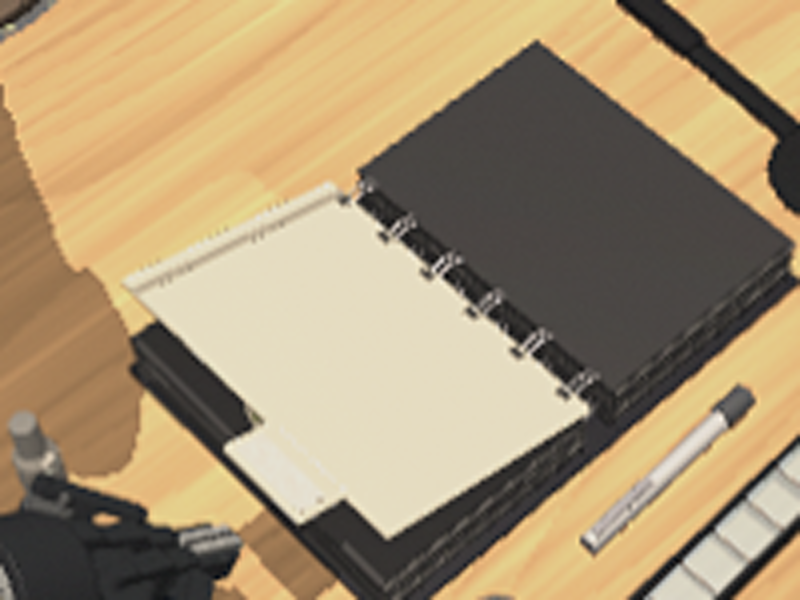

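View pics/d2.png

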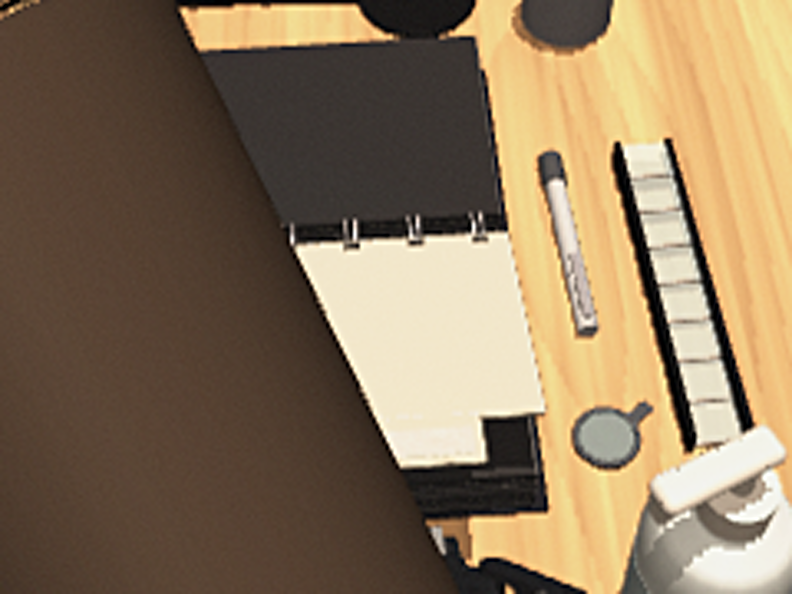

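```bash
python3 -m crank '0 1 -0.4 0 0 0; 0 2 -0.5 0 0 0; 0 3 -0.5 0 0 0; 0 4 -0.5 0 0 0; 0 4 -0.5 0 0 0'; python3 - <<'E'
from h import *
s=status.state()
M=R.from_quat(s['tool_rot']).as_matrix()
print(s['contact_force'],M[:,2],s['position']+73*M[:,2])
t=s['position']+73*M[:,2]
crop(viewer.camera("scene"),200,150,200,150,4,"s3.png")
h=np.array([54,42]);v=t[1:]-h
r0=np.hypot(*v);p0=np.arctan2(v[1],-v[0]);print(r0,p0)
for i in range(1,16):
    p=p0+.1*i; q=h+165*np.array([-np.cos(p),np.sin(p)]);print(i,np.round((q-t[1:])/10,1))
E
```

```text
time: 4.05
position: [538.2, -161.0, 110.6]
tool_rot: [0.912, 0.002, 0.001, -0.411]
contact_force: [-0.5, 0.4, 0.2]
opening: 0.001
[-0.52676433  0.440004    0.23567051] [ 4.31504627e-05  7.49188517e-01 -6.62356825e-01] [ 538.22924629 -106.31355306   62.23931169]
161.58609170514123 0.12558388916944463
1 [-0.1  1.7]
2 [0.4 3.3]
3 [1.  4.8]
4 [1.8 6.3]
5 [2.7 7.6]
6 [3.7 8.9]
7 [ 4.8 10.1]
8 [ 6.1 11.2]
9 [ 7.5 12.1]
10 [ 8.9 12.9]
11 [10.4 13.5]
12 [12. 14.]
13 [13.6 14.3]
14 [15.3 14.5]
15 [16.9 14.5]
```

View pics/s3.png

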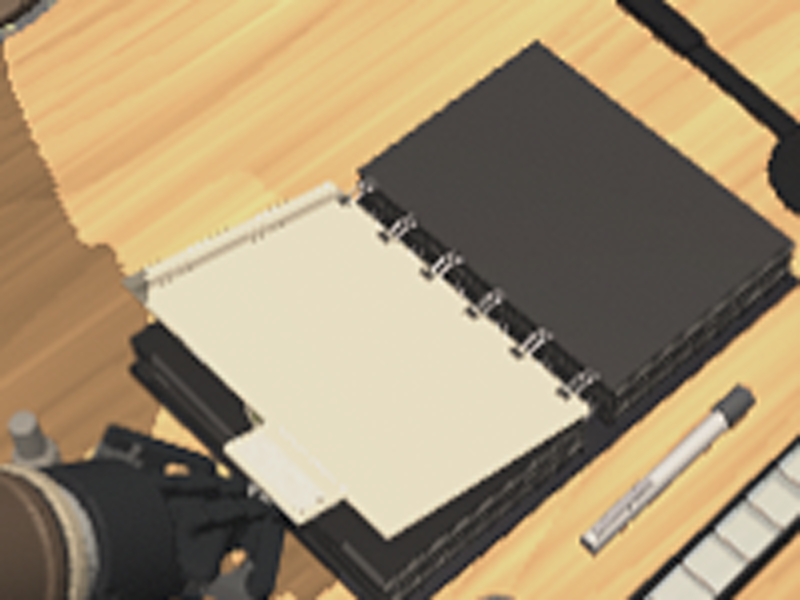

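Fingertips are now under the tab (around crop pixel 270,490), no contact yet. Push up along the arc.

```bash
python3 -m crank '0 -0.1 0.9 0 0 0; 0 -0.1 1.7 0 0 0; 0 0.1 2.5 0 0 0; 0 0.4 3.3 0 0 0; 0 0.7 4.1 0 0 0; 0 1.0 4.8 0 0 0; 0 1.4 5.6 0 0 0; 0 1.8 6.3 0 0 0'; python3 - <<'E'
from h import *
s=status.state()
M=R.from_quat(s['tool_rot']).as_matrix()
print(s['contact_force'],M[:,2],s['position']+73*M[:,2],s['joint_pos'])
crop(viewer.camera("scene"),200,150,200,150,4,"s4.png")
E
```

```text
time: 4.77
position: [538.2, -144.0, 174.4]
tool_rot: [0.912, 0.001, 0.001, -0.41]
contact_force: [-0.2, -0.1, -1.7]
opening: 0.002
[-0.18486197 -0.11048635 -1.65972605] [ 0.00081544  0.74840888 -0.66323713] [538.2138387  -89.34910591 125.99927915] [ 0.20046045  0.73218009  0.44405649  1.74525287 -0.94201044  1.48197518
  1.10541509]
```

View pics/s4.png

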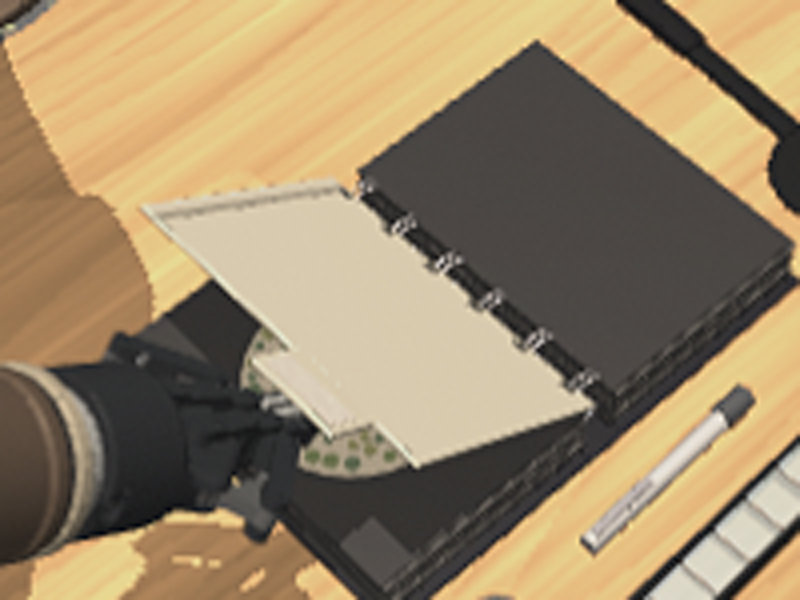

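```bash
python3 -m crank '0 0.9 1.3 0 0 0; 0 1.9 2.6 0 0 0; 0 3.0 3.8 0 0 0; 0 4.3 4.9 0 0 0; 0 5.7 5.8 0 0 0; 0 7.1 6.6 0 0 0; 0 8.6 7.2 0 0 0; 0 10.2 7.7 0 0 0; 0 11.8 8 0 0 0; 0 13.5 8.2 0 0 0'; python3 - <<'E'
from h import *
s=status.state()
M=R.from_quat(s['tool_rot']).as_matrix()
t=s['position']+73*M[:,2]
print(s['contact_force'],M[:,2],t,s['joint_pos'])
crop(viewer.camera("scene"),200,120,200,150,4,"s5.png")
h=np.array([54,42]);v=t[1:]-h
p0=np.arctan2(v[1],-v[0]);print(np.hypot(*v),p0)
# TCP shifts with tilt reducing 3deg/row
for i in range(1,16):
    p=p0+.1*i; q=h+160*np.array([-np.cos(p),np.sin(p)]); a=np.radians(max(48.4-3*i,15))
    tc=q-73*np.array([np.sin(a),-np.cos(a)]);print(i,np.round((tc-s['position'][1:])/10,1),-3*i,q)
E
```

```text
time: 5.65
position: [538.5, -6.6, 258.0]
tool_rot: [0.912, 0.002, 0.002, -0.411]
contact_force: [-0.5, -1.1, -0.5]
opening: -0.001
[-0.54149535 -1.06960179 -0.5010879 ] [ 0.00101627  0.74881727 -0.66277572] [538.53793636  48.05138144 209.63835018] [-1.21078848e-03  5.12503699e-01  4.00252568e-01  1.86614749e+00
 -9.79029770e-01  1.39332306e+00  8.87651784e-01]
167.74385983816566 1.5353263781686093
1 [ 1.9 -0.5] -3 [ 64.31764408 201.66698538]
2 [ 3.8 -0.4] -6 [ 80.20619951 199.83926985]
3 [ 5.6 -0.5] -9 [ 95.83291126 196.43447651]
4 [ 7.4 -0.8] -12 [111.04164238 191.48662493]
5 [ 9.2 -1.2] -15 [125.68043228 185.04515241]
6 [10.9 -1.8] -18 [139.60301498 177.17442001]
7 [12.6 -2.5] -21 [152.67028066 167.95306949]
8 [14.1 -3.4] -24 [164.75166551 157.47323753]
9 [15.6 -4.4] -27 [175.72645633 145.83963516]
10 [16.9 -5.6] -30 [185.48499663 133.16850147]
11 [18.1 -6.8] -33 [193.92978232 119.58644225]
12 [18.9 -8.2] -36 [200.97643587 105.22916495]
13 [19.4 -9.7] -39 [206.55454945  90.24012273]
14 [ 19.8 -11.3] -42 [210.60838841  74.76908116]
15 [ 20.1 -12.9] -45 [213.09744812  58.97062175]
```

View pics/s5.png

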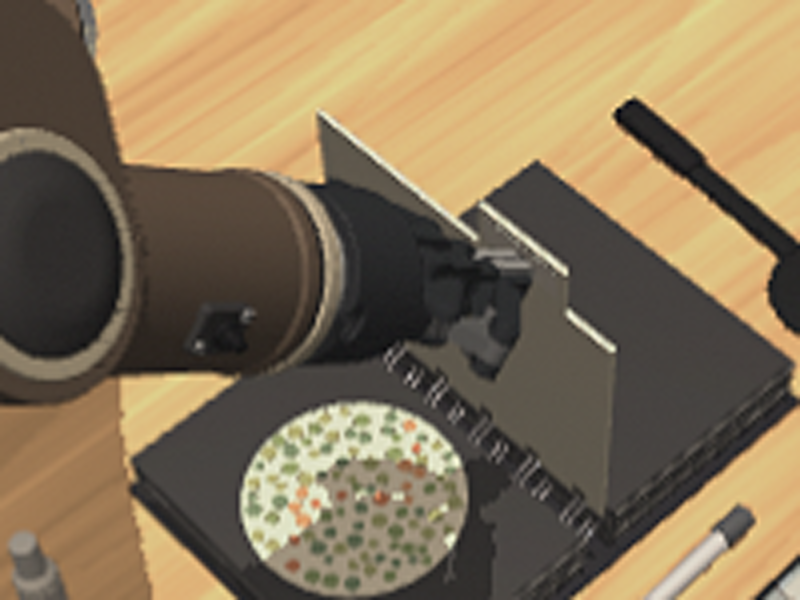

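Divider is upright (tab at crop 525,240), the dots are clear. Continue over with the tool tilting back.

```bash
python3 -m crank '0 1.9 -0.4 -3 0 0; 0 3.8 -0.4 -6 0 0; 0 5.6 -0.5 -9 0 0; 0 7.4 -0.8 -12 0 0; 0 9.2 -1.2 -15 0 0; 0 10.9 -1.8 -18 0 0; 0 12.6 -2.5 -21 0 0; 0 14.1 -3.4 -24 0 0; 0 15.6 -4.4 -27 0 0; 0 16.9 -5.6 -30 0 0'; python3 - <<'E'
from h import *
s=status.state()
M=R.from_quat(s['tool_rot']).as_matrix()
t=s['position']+73*M[:,2]
print(s['contact_force'],M[:,2],t,s['joint_pos'])
crop(viewer.camera("scene"),240,100,200,150,4,"s6.png")
h=np.array([54,42]);v=t[1:]-h
p0=np.arctan2(v[1],-v[0]);print(np.hypot(*v),p0)
for i in range(1,13):
    p=p0+.06*i; q=h+150*np.array([-np.cos(p),np.sin(p)])
    print(i,np.round((q-t[1:])/10,1),q)
E
```

```text
time: 6.53
position: [538.2, 168.2, 202.7]
tool_rot: [0.987, 0.005, 0.0, -0.162]
contact_force: [0.1, -0.5, 0.4]
opening: 0.002
[ 0.12245538 -0.52772444  0.44685371] [-0.00118527  0.31916588 -0.94769813] [538.07455827 191.54397073 133.4991357 ] [-0.57762196  0.43000763  0.44256426  1.93644891 -0.67397608  0.87458725
  0.29155798]
165.19817104767444 2.554581494393123
1 [-0.8 -1.6] [183.64712597 117.44284411]
2 [-0.4 -2.4] [187.93768634 109.53292662]
3 [ 0.  -3.2] [191.74621567 101.37996353]
4 [ 0.4 -4. ] [195.05900737  93.01329668]
5 [ 0.6 -4.9] [197.86413898  84.46303706]
6 [ 0.9 -5.8] [200.15151503  75.75995636]
7 [ 1.  -6.7] [201.91290346  66.93537627]
8 [ 1.2 -7.5] [203.14196516  58.02105576]
9 [ 1.2 -8.4] [203.83427684  49.04907674]
10 [ 1.2 -9.3] [203.98734693  40.05172866]
11 [  1.2 -10.2] [203.60062453  31.06139226]
12 [  1.1 -11.1] [202.67550144  22.11042303]
```

View pics/s6.png

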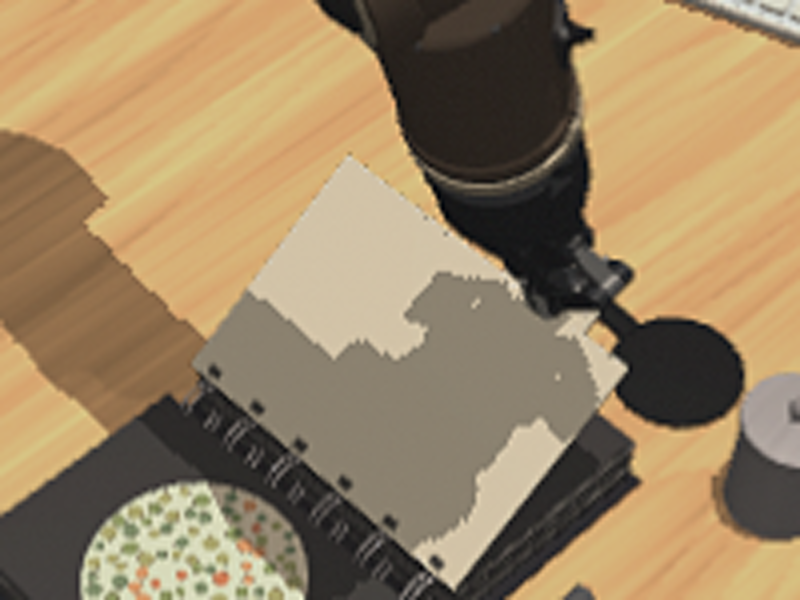

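```bash
python3 -m crank '0 -0.8 -1.6 0 0 0; 0 -0.5 -2.4 0 0 0; 0 -0.2 -3.2 0 0 0; 0 0.1 -4 0 0 0; 0 0.2 -4.9 0 0 0; 0 0.3 -5.8 0 0 0; 0 0.3 -6.7 0 0 0; 0 0.3 -7.5 0 0 0; 0 0.3 -8 0 0 0'; python3 - <<'E'
from h import *
s=status.state()
M=R.from_quat(s['tool_rot']).as_matrix()
t=s['position']+73*M[:,2]
print(s['contact_force'],M[:,2],t)
crop(viewer.camera("scene"),240,100,200,150,4,"s7.png")
E
```

```text
time: 7.33
position: [536.4, 175.4, 119.2]
tool_rot: [0.987, 0.007, -0.002, -0.16]
contact_force: [0.6, 0.2, 1.0]
opening: 0.0
[0.63374075 0.18752507 0.96969905] [-0.00675285  0.31664026 -0.94852166] [535.94490548 198.46525898  50.00474509]
```

View pics/s7.png

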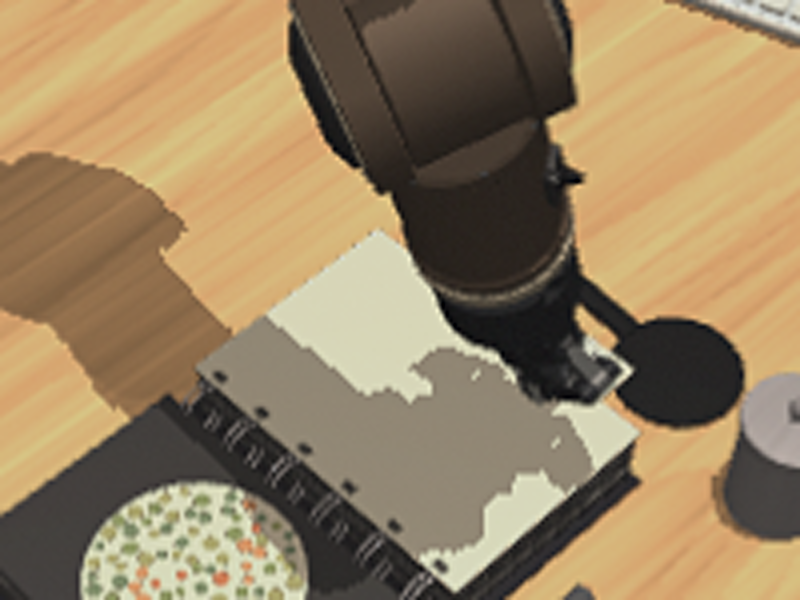

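Almost flat; press down gently in small steps.

```bash
python3 -m crank '0 0 -0.2 0 0 0; 0 0 -0.3 0 0 0; 0 0 -0.3 0 0 0'; python3 -m crank '0 0 -0.1 0 0 0; 0 0 -0.2 0 0 0;0 0 -0.2 0 0 0'
```

```text
time: 7.63
position: [536.2, 175.0, 115.7]
tool_rot: [0.987, 0.007, -0.003, -0.16]
contact_force: [0.2, -0.0, 0.0]
opening: 0.001
time: 7.88
position: [536.4, 175.0, 115.0]
tool_rot: [0.987, 0.007, -0.002, -0.161]
contact_force: [-3.2, -2.7, 10.5]
opening: -0.006
```

```bash
python3 -m crank '0 0 0 0 0 0; 0 0 0 0 0 0'; python3 -m crank '0 0 1 0 0 0; 0 0 3 0 0 0; 0 0 6 0 0 0; 0 0 10 0 0 0; 0 -1 14 0 0 0; -1 -1 18 0 0 0; -3 0 20 0 0 0; -6 1 20 0 0 0; -10 2 20 0 0 0; -14 3 20 0 0 0';python3 -m crank '-4 4 0 0 0 0; -7 7 0 0 0 0; -10 10 0 0 0 0; -13 13 0 0 0 0;-14 16 0 0 0 0;-14 19 0 0 0 0;-14 19 0 0 0 0;-14 19 0 0 0 0'; python3 - <<'E'
from h import *
crop(viewer.camera("scene"),200,130,240,180,3.3,"s8.png")
crop(viewer.camera("side"),200,140,240,180,3.3,"d8.png")
E
```

```text
time: 8.05
position: [536.7, 175.0, 115.5]
tool_rot: [0.987, 0.007, -0.002, -0.161]
contact_force: [0.2, -0.4, 0.2]
opening: -0.001
time: 8.88
position: [395.5, 204.9, 316.2]
tool_rot: [0.987, 0.007, -0.001, -0.161]
contact_force: [-0.4, 0.2, 0.5]
opening: 0.002
time: 9.55
position: [254.7, 396.2, 316.6]
tool_rot: [0.987, 0.008, -0.001, -0.161]
contact_force: [0.4, -0.5, -0.2]
opening: 0.002
```

View pics/s8.png

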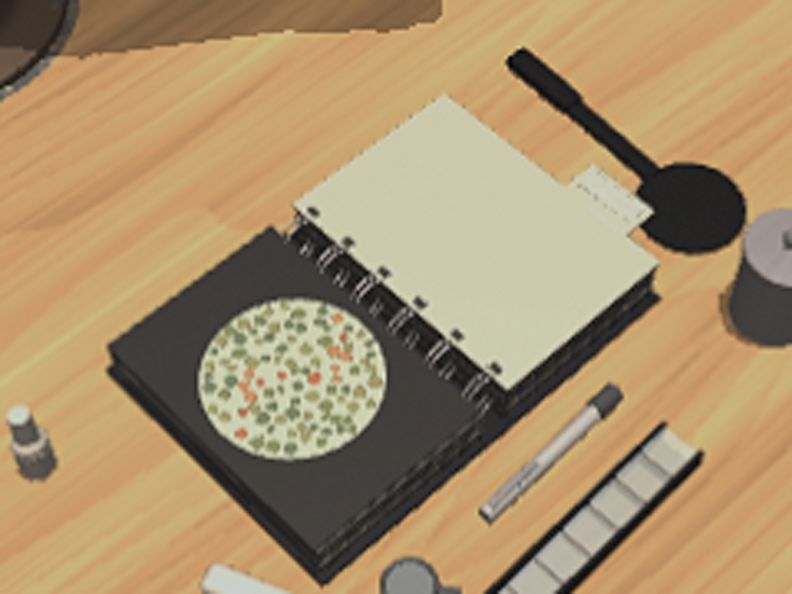

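View pics/d8.png

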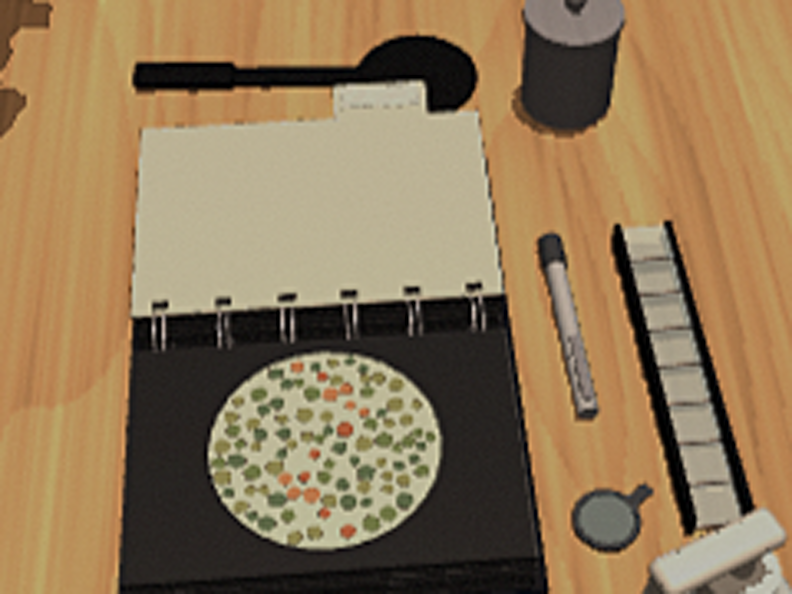

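```bash
python3 - <<'E'
from h import *
S=viewer.camera("scene");D=viewer.camera("side")
for a,b in [((379.4,180),(300.9,165.5)),((397.9,193.6),(328.5,164.2)),((334.8,158.8),(243.3,179.4)),((399.4,210.3),(344.8,173.9))]:
    p,e=tri([ray(S,a),ray(D,b)]);print(np.round(p,1),np.round(e,1))
E
```

```text
[503.4 246.1  42.3] [1.3 1.3]
[562.  246.5  43.1] [0.3 0.3]
[381.8 215.8  39.5] [0.5 0.5]
[595.  216.1  40.5] [1.2 1.2]
```

```bash
python3 -c "
from bench import order,status
print(status.state()['contact_force']);print(order.job_done())"
```

```text
[ 0.05983491 -0.95512285  0.08149338]
the job is handed in; nothing more can be done
None
```

I turned the divider over the ring spine and it lies flat on the left-hand stack, with the dot plate uncovered. The job was handed in at about 10 s of the 48 s allowed; no verdict was reported.

**How it was done:** The closed fingertips went under the tab and pushed it up along its arc past upright. The tool tilted back towards vertical as the divider came down. I pressed it flat with about 10 N, the highest force I read, then took the hand well clear.

**Last checks:**
- **Divider:** The tab and panel corners triangulated at 40–43 mm high against about 44 mm expected for flat. At the 3.05 rad limit they would stand about 15 mm higher, so it is well within.
- **Binder:** Its position agreed with the start to within a few millimetres, about the accuracy of the measurement.
- **Bystanders:** They looked undisturbed in the last pictures. I judged this by eye and did not re-measure them. The sanitizer was only partly in the last close-ups.
- **Contact:** The wrist force was back to about zero, within 1 N, at hand-in.

One early figure disagreed: my first measurement put the tab about 182 mm from the hinge line, while the given distance is 190 mm. I put this down to placing the spine a few millimetres off, and the final positions fit that.

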